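# Swap out the grey filter and hold the spring shutter open

### The job

Ready the lamp unit for a full-light exposure: with the shutter still shut, draw the dark grey filter (white grip) straight up out of its slot in the lamp unit and stand it, fully down, in the free slot of the grey filter stand, leaving the green and amber filters and the things round about where they are. Then pull the sprung shutter rod out of its barrel by the black grip until the red ring on the rod has just come fully out at the barrel's mouth, and hold it there against the spring: the program finishes while still holding the rod out, since the shutter springs shut if let go.

Things in the scene. Friction and masses are not known exactly. Their poses are not given: they have to be found in the camera images.
- light_unit: Lamp unit fixed to the bench, base 100 (x) x 270 (y) x 12. In a row along its y: white lamp house (+y, top 92 high), two filter slots, grey shutter case (y = -88, top 96) with spring barrel and rod on its -x side. Origin: centre of the base's underside; x away from the robot at yaw 0, z up. Filters stand across its y: their axes are parallel to the unit's.
- slot_near_lamp (a point): Floor of the filter slot beside the lamp house, at x = 0, y = +28 in the unit and 28 above the bench: the underside centre of the filter in it. The slot is two dark grooved uprights (tops 86 high, grooves 8 wide, 59 apart from groove floor to groove floor); a filter must rise 58 to come clear.
- slot_near_shutter (a point): The same for the other filter slot, beside the shutter case, at x = 0, y = -32 in the unit.
- grey_filter: Framed square filter, black frame 56 wide (own x) x 5 thick (own y) x 80 high, opaque dark grey glass, with a white grip on its top edge 34 (x) x 10 (y) x 26 high (78 to 104 above the underside). Origin: centre of its underside; z up along the filter. Starts in one of the two slots of the lamp unit (either one). 60 g, more or less.
- green_filter: Framed square filter, black frame 56 wide (own x) x 5 thick (own y) x 80 high, green glass, with a green grip on its top edge 34 (x) x 10 (y) x 26 high (78 to 104 above the underside). Origin: centre of its underside; z up along the filter. Stands in the other slot of the lamp unit and stays there.
- amber_filter: Framed square filter, black frame 56 wide (own x) x 5 thick (own y) x 80 high, amber glass, with an orange grip on its top edge 34 (x) x 10 (y) x 26 high (78 to 104 above the underside). Origin: centre of its underside; z up along the filter. Stands in the +y slot of the filter stand and stays there.
- filter_stand: Grey plastic block fixed to the bench, 84 (x) x 104 (y) x 40 high, with two slots across its y at y = -30 (free) and y = +30 (amber filter). Origin: centre of its underside. Each slot is 60 long (x), 8 wide (y) and 30 deep, with its mouth flared 4 on every side; the slot floor is 10 above the bench.
- free_slot (a point): Centre of the floor of the free slot, 10 above the bench; axes as the stand's. A filter's underside centre comes to this point, its y along this y (either way round).
- shutter_rod (a joint): How far the shutter rod is pulled out of its barrel, m: 0 shut (spring home), 0.058 end stop. It moves level, along -x of the lamp unit; the spring takes 5 N to start, 10 N at 0.040. At 0.040 the whole red ring (5 wide) has just come out at the barrel's mouth and the hole in the shutter blade is centred on the light; further out the blade closes again.
- rod_grip (a point): Middle of the black spool grip on the rod's outer end, on the rod's axis, 62 above the bench; moves with the rod. The grip is 33 long along the rod: waist 16 across and about 20 long, centred here, and a flange 25 across at the outer end; free room on both sides and beneath. Axes as the lamp unit's: pull along -x.
- barrel_mouth (a point): Centre of the mouth of the spring barrel (24 across, 62 above the bench), where the rod comes out; axes as the lamp unit's. The rod grip stands 17 in front of it (-x) when shut.
- oil_bottle: Small amber bottle, 30 across, 69 high, standing to the right of the unit; origin: centre of its underside. Not to be disturbed.
- marker_0: White marker pen with blue cap, 131 long, 13 thick, lying to the right behind the unit; origin: centre of its underside. Not to be disturbed.
- glass_pack_1: Small white and green carton of slides, 32 x 82 x 26, behind the lamp house; origin: centre of its underside. Not to be disturbed.
- inverted_microscope: Large microscope, part of the bench, always at the same place to the right: 600 (x) x 280 (y) x 616 high, its eyepieces overhanging the front. Origin: centre of its underside, on the bench. An arm that starts on its right must draw back towards its own base to swing past the eyepieces.

How it is judged:
By the outcome, as a careful person would: the job done as asked, in the order asked, and still so for the second after the job is handed in, while the arm keeps its last pose, push and grip.
It also fails if it takes over 58 s, if anything falls off the work surface, if the arm or the gripper's body presses on something with over 40 N, if the wrist force passes 120 N, or if a joint passes its speed limit or range.

### The arm

A 6-joint arm with a two-finger parallel gripper is mounted at the origin on a cart in front of the work surface, level with it; the furniture and walls round the work are solid. World frame = base frame: x ahead of the robot, y to its left, z up, the work surface at z = 0. Lengths are in m, angles in degrees, forces in N, time in s.
With the tool pointing down it reaches from about 0.35 to 0.875 m from the base axis. Payload 4.2 kg.
Tool frame: the origin (TCP) lies on the front face of the gripper's body, between the roots of the fingers; the fingertips stand finger_overhang ahead of it and the grasp point (between the pads) lies 51 mm ahead of it (finger_overhang is the distance from the TCP to the fingertips, in m); z points along the fingers, y is the line along which they close (so a half turn about z gives the same grasp; the last joint's range is limited). The gripper opens to 87 mm and grips with 3 to 60 N. Pads are 19 mm wide; open, the fingers measure 117 mm over their backs; the gripper's body (75 mm by 190 mm) begins 51 mm behind the grasp point.
Start: joints at [-57.548, 22.042, 0.453, 0, -68.411, -14.817], TCP at [0.189, -0.596, 0.292] pointing down, gripper open.
Joint ranges: [-179.83, 179.83], [-69.29, 118.12], [-61.27, 80.66], [-181.25, 117.63], [-171.15, -9.14], [-177.46, 177.46]. Speed limits (degrees/s): [159.86, 159.86, 180, 180, 180, 180].

### API

Orientations are given as a 3x3 rotation matrix whose columns are the frame's x, y, z axes.
In Python, from station import sense, capture, camera_model, finish_job, finger_overhang gives the robot as it stands. The module is installed in compiled form; this text tells all that it offers.
- The arm moves only by the tool jog_arm, never from a script. Its argument "rows" is a list that holds one entry, the list of rows, each a list of 4 numbers: the shift along the tool's x, y, z in m, then the turn about the tool's z in rad. A call has 1 to 20 rows; each row shifts and turns the commanded pose from where the row before left it, along the tool's axes as they then stand; what a row does not reach is not made up. A row lasts 1/8 s, in which the tool goes at most 62.5 mm and 10.7 degrees, less where a joint would pass 70% of its speed; a pose out of reach is approached as far as the arm can. A call is refused whole if a number of a shift passes 0.0625 or a number of a turn 0.188, either way. A call with a gripper value outside its range is refused whole. "claw" is the opening, from 0 (shut) to 1 (fully open), set as the call begins (left out, the last holds). The fingers move at their own pace and stop on an object; the grip force is fixed at half the most. Time passes only in rows, so rows that do not move let the fingers close. It gives the time, the measured TCP pose, the force, the opening and the grip force at its end, in the units of the state.
- sense(): the state, without advancing time (a new reading comes with each control period).
- capture(name): name is "scene" or "top" or "wrist"; returns the picture (384x512x3 uint8, red, green, blue); there is no depth.
- camera_model(name): a dict with "fovy" (degrees; the focal length in pixels is half the picture's height over the tangent of half this angle, whatever the lens; pixels are square), "cx", "cy" (the principal point, pixels), "eye" and "rotation" of the camera in the world. Camera axes: x right, y down, z forward; pixel columns grow to the right and rows downward; lengths in m; the calibration is good to about 2 mm. The wrist camera is an equidistant fisheye: a pixel r from the principal point sees the ray r / f radians off the axis. A picture is of the moment at which its call begins: read the wrist's pose just before it. camera_model takes no time and is no camera call; for the wrist camera it gives the pose at the moment of the call.
- finish_job(): hands the job in; it is judged then, once.
The state is a dict: "time_s": time; "joints": joint angles; "joint_velocities": joint speeds; "effort": joint torques, N m; "tcp_pos": TCP position; "ee_rot": TCP orientation; "wrist_force": force on the tool from outside, world axes, zero at the start; "moment": the same for the moment, N m; "gripper_width": opening from 0.0 (shut) to 1.0 (fully open); "gripper_force": force on a finger pad.
Only numpy, scipy, OpenCV 4.12 (cv2) and the standard library are available. Lean on these libraries where they do the work, as an engineer would, in place of code of your own. Each camera call takes 0.05 s, during which the arm holds its last target. There are 200 camera calls.

## Working session

There is one attempt and no reset: what is moved stays moved. The work goes in short steps, Python scripts to look and compute and a tool call to move; the robot and the scene stay as the last step left them, time stands still between calls to the robot, and variables do not carry over. Pictures are saved under pics/ and viewed, at most 10 in all, crops included, and the job is handed in when it is done.

Besides the shell and the picture viewer there is one more tool, called after "Emit:" by a JSON object that holds its "method" and its "body", one argument or row to a line. jog_arm: Moves the arm, as the interface text tells. Its arguments: {"type":"object","properties":{"rows":{"type":"array"},"claw":{"type":"number"}},"required":["rows"]}

```bash
mkdir -p pics
cat > h.py <<'E'
import numpy as np, cv2
from station import *
def save(n,f,crop=None,s=1):
    im=capture(n)[:,:,::-1]
    cv2.imwrite(f'pics/raw_{f}.png',im)
    if crop: im=im[crop[1]:crop[3],crop[0]:crop[2]]
    cv2.imwrite(f'pics/{f}.png',cv2.resize(im,None,fx=s,fy=s,interpolation=cv2.INTER_CUBIC))
def ray(n,u,v,m=None):
    m=m or camera_model(n); f=192/np.tan(np.radians(m['fovy']/2))
    a=np.array([u-m['cx'],v-m['cy']])/f
    if n=='wrist':
        r=np.hypot(*a); d=np.r_[a/r*np.sin(r),np.cos(r)] if r>0 else np.array([0,0,1.])
    else: d=np.r_[a,1]
    return np.array(m['eye']),np.array(m['rotation'])@d
def atz(n,u,v,z,m=None):
    e,d=ray(n,u,v,m); return e+d*(z-e[2])/d[2]
def proj(n,p,m=None):
    m=m or camera_model(n); f=192/np.tan(np.radians(m['fovy']/2))
    c=np.array(m['rotation']).T@(np.array(p)-m['eye'])
    if n=='wrist':
        r=np.hypot(c[0],c[1]); t=np.arctan2(r,c[2]); return np.array([m['cx'],m['cy']])+f*t*c[:2]/r
    return np.array([m['cx'],m['cy']])+f*c[:2]/c[2]
E
python3 - <<'E'
from h import *
np.set_printoptions(precision=4,suppress=True)
save('scene','s1',None,1.5); save('top','t1',None,1.5)
print(sense(),finger_overhang)
for n in('scene','top','wrist'): print(camera_model(n))
E
```

```text
{'time_s': 0.1, 'joints': array([-57.5495,  22.086 ,   0.3889,  -0.0224, -68.4102, -14.8153]), 'joint_velocities': array([-0.0018, -0.1301,  0.1987,  0.2165,  0.0354,  0.055 ]), 'effort': array([  0.0002, -39.1689,  18.7935,   4.2318,   0.0135,  -0.0001]), 'tcp_pos': array([ 0.1892, -0.5953,  0.2913]), 'ee_rot': array([[-0.953 , -0.3028, -0.0007],
       [-0.3028,  0.953 ,  0.0018],
       [ 0.0001,  0.0019, -1.    ]]), 'wrist_force': array([-0.2628, -0.0695,  0.4531]), 'moment': array([-0.0576,  0.0059, -0.0774]), 'gripper_force': 0.0, 'gripper_width': 0.9987382332988359} 0.0697
{'fovy': 46.7554935287488, 'cx': 265.95418282250216, 'cy': 182.47687620431165, 'eye': array([0.0869, 0.6451, 0.5201]), 'rotation': array([[-0.8376, -0.2482,  0.4867],
       [-0.5463,  0.3736, -0.7497],
       [ 0.0043, -0.8938, -0.4485]])}
{'fovy': 43.450952341419054, 'cx': 259.8926786420639, 'cy': 192.0107786126777, 'eye': array([ 0.3823, -0.1126,  1.3022]), 'rotation': array([[-0.0271, -0.9834,  0.1796],
       [-0.9995,  0.0239, -0.0203],
       [ 0.0157, -0.1801, -0.9835]])}
{'fovy': 65.70646984690485, 'cx': 260.3841429870636, 'cy': 190.19714718032967, 'eye': array([ 0.1243, -0.615 ,  0.384 ]), 'rotation': array([[-0.3033,  0.923 ,  0.2369],
       [ 0.9529,  0.2934,  0.077 ],
       [ 0.0016,  0.2491, -0.9685]])}
```

View pics/t1.png

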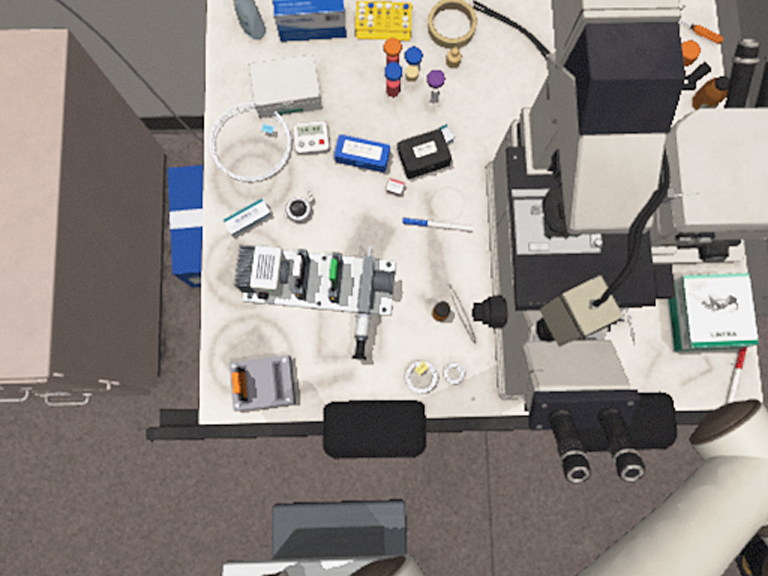

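View pics/s1.png

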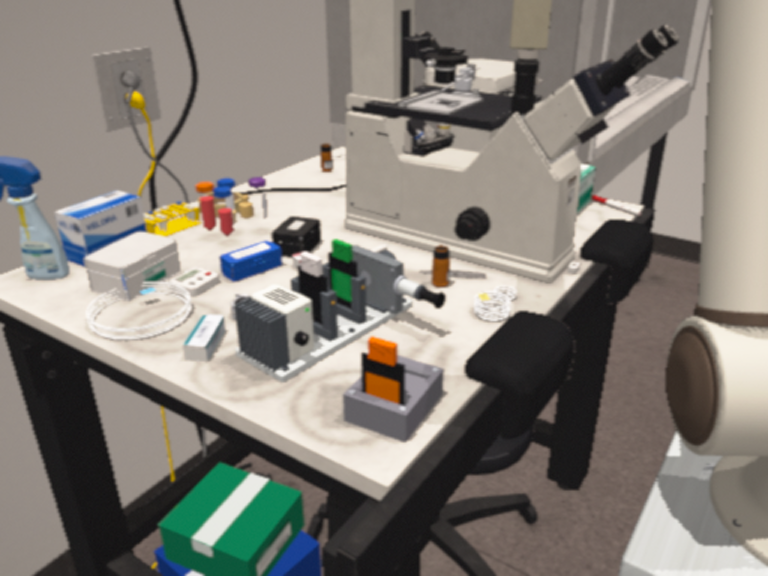

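The top view shows the unit at about (315,280) on the 1.5x picture. The white grip is near (302,258), in the lamp-side slot, and the green grip is near (335,267). The rod grip is at (361,347). The stand is at (263,383), with its free slot on the right. Next I'll take an enlarged crop to read exact pixels.

Run:
```python
import cv2
im=cv2.imread('pics/raw_t1.png')[150:285,140:290]
cv2.imwrite('pics/t2.png',cv2.resize(im,None,fx=5,fy=5,interpolation=cv2.INTER_CUBIC)[:600*2][:675])
im=cv2.imread('pics/t2.png'); cv2.imwrite('pics/t2.png',cv2.resize(im,(600,540)))
im=cv2.imread('pics/raw_s1.png')[150:300,150:310]
cv2.imwrite('pics/s2.png',cv2.resize(im,None,fx=4,fy=4,interpolation=cv2.INTER_CUBIC))
```

```text
(no output)
```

View pics/t2.png

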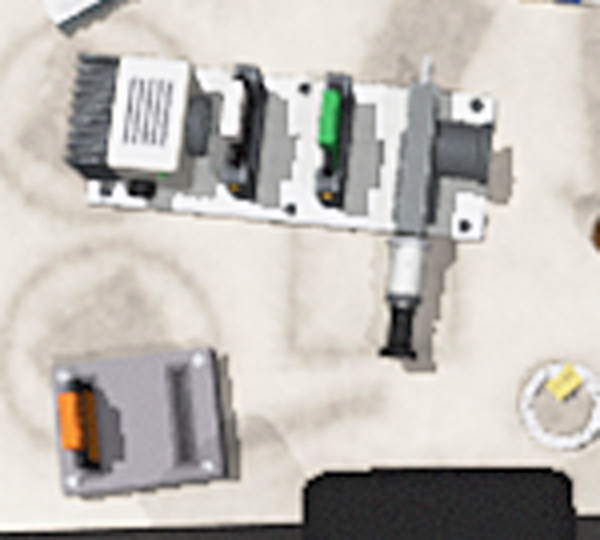

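The crop (4x, offset 140,150) shows these points:
- **Grips:** white grip top near (232,108), green grip top near (329,118).
- **Base corners:** (88,204), (484,240) and (496,95).
- **Stand:** screws at (65,372), (197,358), (208,464) and (77,480), with the free slot centred near (185,413).
- **Rod:** grip from (404,300) to (396,356).

Run:
```python
from h import *
np.set_printoptions(precision=4,suppress=True)
P=lambda u,v,z: atz('top',140+u/4,150+v/4,z)
nl,nr,fr=P(88,204,.012),P(484,240,.012),P(496,95,.012)
print('base',nl,nr,fr,np.linalg.norm(nl-nr),np.linalg.norm(nr-fr))
sc=[P(*a,.04) for a in((65,372),(197,358),(208,464),(77,480))]
print('stand',np.mean(sc,0)); 
for a,b in((1,0),(2,3)):
  d=sc[b]-sc[a];print(np.degrees(np.arctan2(-d[0],d[1])),np.linalg.norm(d))
for a,b in((0,3),(1,2)):
  d=sc[a]-sc[b];print(np.degrees(np.arctan2(d[1],d[0])),np.linalg.norm(d))
print('slot',P(185,413,.04))
w,g=P(232,108,.132),P(329,118,.132);d=w-g
print('grips',w,g,np.linalg.norm(d),np.degrees(np.arctan2(-d[0],d[1])))
print('rod',P(404,300,.07),P(396,356,.07))
d=nl-nr;print('yaw',np.degrees(np.arctan2(-d[0],d[1])));d=fr-nr;print(np.degrees(np.arctan2(d[1],d[0])))
```

```text
base [0.5996 0.1262 0.012 ] [ 0.5684 -0.1408  0.012 ] [ 0.6685 -0.1518  0.012 ] 0.26883318640774334 0.10071190820645616
stand [0.4533 0.0882 0.04  ]
4.594338957501429 0.08599728647222958
5.3918603007784345 0.08462813858153226
6.95832787418302 0.07018646996330535
5.855315257566029 0.06896550670606556
slot [0.4558 0.057  0.04  ]
grips [0.6375 0.0157 0.132 ] [ 0.6298 -0.0443  0.132 ] 0.060429047431107163 -7.3779209400012356
rod [ 0.5225 -0.0871  0.07  ] [ 0.4867 -0.0813  0.07  ]
yaw -6.670175619495893
-6.263977983771452
```

View pics/s2.png

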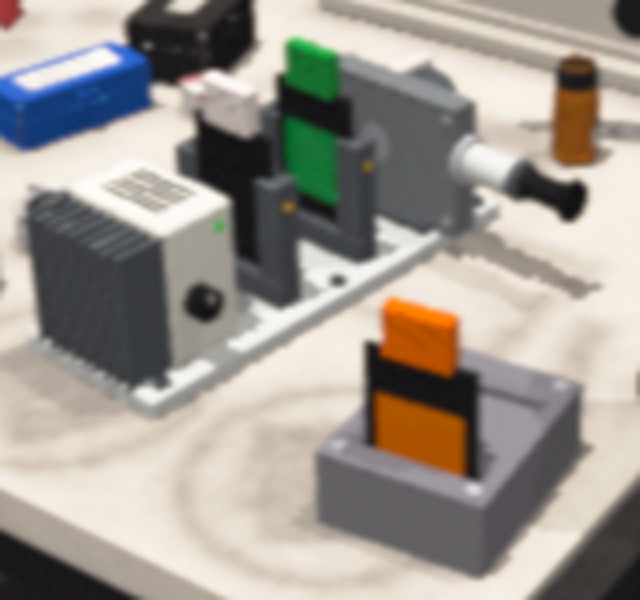

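Run:
```python
from h import *
np.set_printoptions(precision=4,suppress=True)
for z in(.35,.45,.55):
  for u,v in((575,478),(630,478),(530,425),(673,425)): print(z,atz('top',u/1.5,v/1.5,z))
for z in(.45,.55): print(atz('scene',670/1.5,38/1.5,z))
print('grip end rod',atz('scene',150+575/4,150+195/4,.062))
c=np.array([.634,-.0128]);a=np.radians(-6.5);R=np.array([[np.cos(a),-np.sin(a)],[np.sin(a),np.cos(a)]])
for p in((0,28),(0,-32),(-.0,-88),(-110,-88)): print(p,c+R@np.array(p)/1e3)
print('scene white',proj('scene',[*(c+R@[0,.028]),.132]), 'amber', proj('scene',[.4503,.1181,.114]))
```

```text
0.35 [ 0.3027 -0.363   0.35  ]
0.35 [ 0.3007 -0.4339  0.35  ]
0.35 [ 0.371  -0.3092  0.35  ]
0.35 [ 0.3659 -0.496   0.35  ]
0.45 [ 0.3111 -0.3367  0.45  ]
0.45 [ 0.3093 -0.4001  0.45  ]
0.45 [ 0.3722 -0.2886  0.45  ]
0.45 [ 0.3677 -0.4557  0.45  ]
0.55 [ 0.3194 -0.3104  0.55  ]
0.55 [ 0.3179 -0.3664  0.55  ]
0.55 [ 0.3734 -0.2679  0.55  ]
0.55 [ 0.3694 -0.4154  0.55  ]
[0.2123 0.0525 0.45  ]
[0.0333 0.8984 0.55  ]
grip end rod [ 0.4918 -0.0884  0.062 ]
(0, 28) [0.6372 0.015 ]
(0, -32) [ 0.6304 -0.0446]
(-0.0, -88) [ 0.624  -0.1002]
(-110, -88) [ 0.5147 -0.0878]
scene white [208.4514 170.2814] amber [255.2178 227.1725]
```

The scene-camera cross-check agrees within about 1 px. Now I draw back radially (tool +y), then turn the tool so its long side isn't radial.

Emit:
{"method": "jog_arm", "body": {
  "rows": [
    [[0,0.02,0,0],[0,0.04,0,0],[0,0.045,0,0],[0,0.045,0,0],[0,0.045,0,0],[0,0.04,0,0],[0,0.02,0,0],[0,0,0,0.1],[0,0,0,0.18],[0,0,0,0.18],[0,0,0,0.18],[0,0,0,0.18],[0,0,0,0.18],[0,0,0,0.18],[0,0,0,0.18],[0,0,0,0.18],[0,0,0,0.03],[0,0,0,0]]
  ]
}}

```text
time_s: 2.35
tcp_pos: [0.112, -0.3525, 0.2921]
ee_rot: [[-0.306, 0.952, -0.0], [0.952, 0.306, 0.0], [0.0, -0.0, -1.0]]
wrist_force: [0.3, -0.3, -0.2]
gripper_width: 1.003
gripper_force: 0.0
```

Emit:
{"method": "jog_arm", "body": {
  "rows": [
    [[0.0009,0.0259,0,-0.07],[0.0036,0.0516,0,-0.14],[0.0036,0.0516,0,-0.14],[0.0036,0.0516,0,-0.14],[0.0036,0.0516,0,-0.14],[0.0036,0.0516,0,-0.14],[0.0036,0.0516,0,-0.14],[0.0036,0.0516,0,-0.14],[0.0036,0.0516,0,-0.14],[0.0009,0.0259,0,-0.07],[0,0,0,0]]
  ],
  "claw": 0.42
}}

```text
time_s: 3.72
tcp_pos: [0.3698, 0.0002, 0.2923]
ee_rot: [[-1.0, -0.003, 0.0], [-0.003, 1.0, 0.0], [-0.0, 0.0, -1.0]]
wrist_force: [-0.6, 0.1, -0.0]
gripper_width: 0.421
gripper_force: 0.0
```

Emit:
{"method": "jog_arm", "body": {
  "rows": [
    [[-0.02,0,0,0],[-0.04,0.003,0,0],[-0.045,0.003,0,0],[-0.045,0.003,0.01,0],[-0.045,0.003,0.01,0],[-0.042,0.003,0.01,0],[-0.03,0,0.01,0],[0,0,0,0.06],[0,0,0,0.057],[0,0,0,0],[0,0,0,0]]
  ]
}}

```text
time_s: 5.1
tcp_pos: [0.6367, 0.0125, 0.2522]
ee_rot: [[-0.993, 0.119, -0.0], [0.119, 0.993, -0.0], [0.0, -0.0, -1.0]]
wrist_force: [-0.6, -0.5, 0.8]
gripper_width: 0.42
gripper_force: 0.0
```

Run:
```python
from h import *
np.set_printoptions(precision=4,suppress=True)
m=camera_model('wrist'); print(sense()['tcp_pos'],m)
save('wrist','w1',None,1.5)
c=np.array([.634,-.0128]);a=np.radians(-6.5);R=np.array([[np.cos(a),-np.sin(a)],[np.sin(a),np.cos(a)]])
im=cv2.imread('pics/w1.png')
def mk(p,col):
    q=proj('wrist',p,m)*1.5; print(np.array(p),q); cv2.circle(im,tuple(int(x) for x in q),3,col,1)
for y in(.028,-.032):
  for sx in(-.017,.017):
    for sy in(-.005,.005): mk([*(c+R@[sx,y+sy]),.132],(0,0,255))
for x in (-.05,.05):
    for y in(-.135,.135): mk([*(c+R@[x,y]),.012],(255,0,255))
cv2.imwrite('pics/w1.png',im)
```

```text
[0.6367 0.0125 0.2522] {'fovy': 65.70646984690485, 'cx': 260.3841429870636, 'cy': 190.19714718032967, 'eye': array([0.569 , 0.0214, 0.3449]), 'rotation': array([[ 0.1183,  0.9617,  0.2472],
       [ 0.993 , -0.1145, -0.0297],
       [-0.0003,  0.249 , -0.9685]])}
[0.6197 0.012  0.132 ] [383.8842 278.8935]
[0.6208 0.0219 0.132 ] [404.2457 278.795 ]
[0.6535 0.0081 0.132 ] [384.5088 343.3666]
[0.6546 0.0181 0.132 ] [404.0033 343.2624]
[ 0.6129 -0.0476  0.132 ] [265.1589 279.6465]
[ 0.6141 -0.0377  0.132 ] [284.1608 279.5052]
[ 0.6467 -0.0515  0.132 ] [270.5591 342.4946]
[ 0.6478 -0.0416  0.132 ] [288.8594 342.8065]
[ 0.569  -0.1413  0.012 ] [188.3275 204.8418]
[0.5996 0.127  0.012 ] [531.921 199.989]
[ 0.6684 -0.1526  0.012 ] [199.8796 323.9762]
[0.699  0.1157 0.012 ] [524.3884 323.7107]
```

View pics/w1.png

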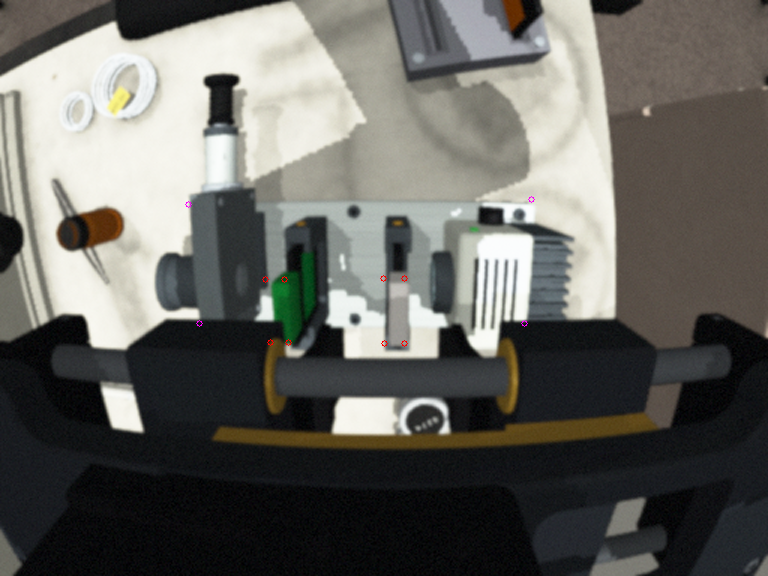

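The wrist view puts the white grip at (386–409, 279–350), about 3.5 px right of and below the prediction. That means a correction of about +1.7 mm in y and +2 mm in x; the yaw agrees. Next I descend onto the grip and close.

Emit:
{"method": "jog_arm", "body": {
  "rows": [
    [[-0.0015,0.0042,0,0],[0,0,0.02,0],[0,0,0.025,0],[0,0,0.02,0],[0,0,0.011,0],[0,0,0.005,0],[0,0,0,0],[0,0,0,0]]
  ]
}}

```text
time_s: 6.15
tcp_pos: [0.6392, 0.0174, 0.1721]
ee_rot: [[-0.993, 0.119, 0.002], [0.119, 0.993, 0.0], [-0.002, 0.0, -1.0]]
wrist_force: [0.4, 0.1, 0.6]
gripper_width: 0.419
gripper_force: 0.0
```

Emit:
{"method": "jog_arm", "body": {
  "rows": [
    [[0,0,0,0],[0,0,0,0],[0,0,0,0],[0,0,0,0],[0,0,0,0]]
  ],
  "claw": 0
}}

```text
time_s: 6.78
tcp_pos: [0.6388, 0.0173, 0.1713]
ee_rot: [[-0.993, 0.119, 0.0], [0.119, 0.993, 0.0], [-0.0, 0.0, -1.0]]
wrist_force: [1.1, 0.1, 0.7]
gripper_width: 0.116
gripper_force: 30.0
```

Emit:
{"method": "jog_arm", "body": {
  "rows": [
    [[0,0,-0.005,0],[0,0,-0.01,0],[0,0,-0.012,0],[0,0,-0.012,0],[0,0,-0.012,0],[0,0,-0.012,0],[0,0,-0.012,0],[0,0,-0.01,0],[0,0,-0.005,0],[0,0,0,0]]
  ]
}}

```text
time_s: 8.02
tcp_pos: [0.6388, 0.0173, 0.2615]
ee_rot: [[-0.993, 0.119, 0.0], [0.119, 0.993, 0.0], [-0.0, 0.0, -1.0]]
wrist_force: [0.7, 0.0, -0.9]
gripper_width: 0.115
gripper_force: 30.0
```

Emit:
{"method": "jog_arm", "body": {
  "rows": [
    [[0.012,0.002,0,0],[0.025,0.0045,0,0],[0.025,0.0045,0,0],[0.025,0.0045,0,0],[0.02,0.004,0,0],[0.005,0,0,0],[0,0,0,-0.07],[0,0,0,-0.075],[0,0,0,-0.07],[0,0,0,0],[0,0,0,0]]
  ]
}}

```text
time_s: 9.4
tcp_pos: [0.53, 0.0499, 0.2611]
ee_rot: [[-0.996, -0.095, -0.0], [-0.095, 0.996, -0.0], [0.0, -0.0, -1.0]]
wrist_force: [0.2, 0.4, -0.4]
gripper_width: 0.112
gripper_force: 30.0
```

Run:
```python
from h import *
np.set_printoptions(precision=4,suppress=True)
m=camera_model('wrist'); s=sense();print(s['tcp_pos'],s['ee_rot'])
np.save('m2.npy',m,allow_pickle=True)
save('wrist','w2',None,1.5)
c=np.array([.4533,.0882]);a=np.radians(5.7);R=np.array([[np.cos(a),-np.sin(a)],[np.sin(a),np.cos(a)]])
im=cv2.imread('pics/w2.png')
for y in(-.03,):
  for sx in(-.034,.034):
    for sy in(-.008,.008):
      q=proj('wrist',[*(c+R@[sx,y+sy]),.04],m)*1.5; print(sx,sy,q); cv2.circle(im,tuple(int(x) for x in q),2,(0,0,255),-1)
for sx in(-.042,.042):
  for sy in(-.052,.052):
      q=proj('wrist',[*(c+R@[sx,sy]),.04],m)*1.5; print(sx,sy,q); cv2.circle(im,tuple(int(x) for x in q),2,(255,0,255),-1)
cv2.imwrite('pics/w2.png',im)
```

```text
[0.53   0.0499 0.2611] [[-0.9955 -0.0946 -0.0002]
 [-0.0946  0.9955 -0.0001]
 [ 0.0002 -0.0001 -1.    ]]
-0.034 -0.008 [399.921  118.7332]
-0.034 0.008 [422.9742 118.897 ]
0.034 -0.008 [400.188 214.979]
0.034 0.008 [422.8706 214.9941]
-0.042 -0.052 [379.6576 107.6628]
-0.042 0.052 [525.688  112.3143]
0.042 -0.052 [380.3871 226.304 ]
0.042 0.052 [523.5589 227.4421]
```

View pics/w2.png

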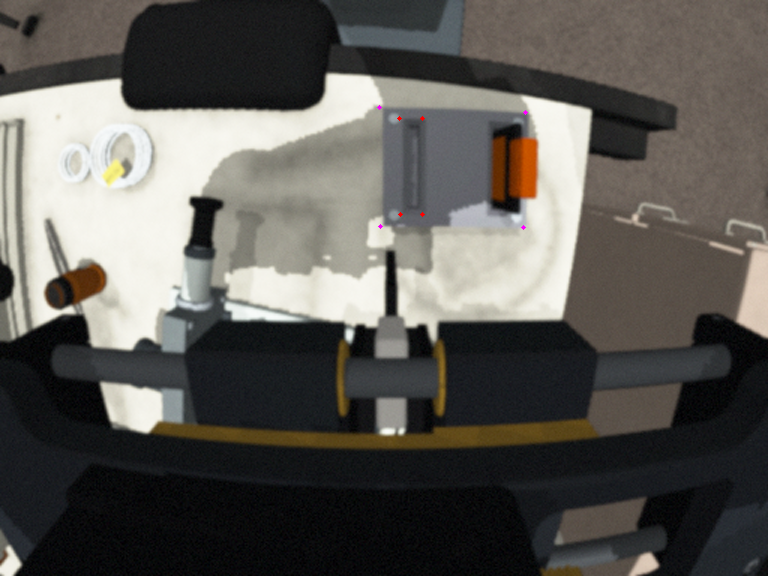

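The view shows the stand top at x 384–525, y 109–228, close to the prediction. I'll enlarge the slot and the held filter.

Run:
```python
import cv2
im=cv2.imread('pics/raw_w2.png')[62:212,225:375]
cv2.imwrite('pics/w3.png',cv2.resize(im,None,fx=4,fy=4,interpolation=cv2.INTER_CUBIC))
```

```text
(no output)
```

View pics/w3.png

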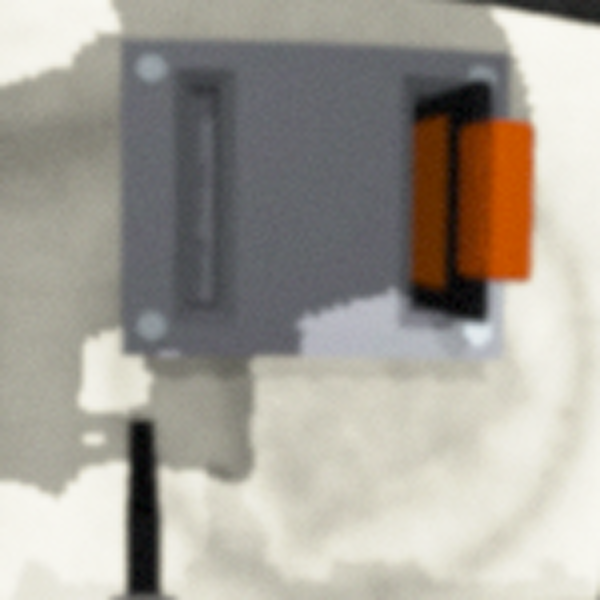

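Run:
```python
from h import *
np.set_printoptions(precision=4,suppress=True)
m=np.load('m2.npy',allow_pickle=True).item()
P=lambda u,v,z: atz('wrist',225+u/4,62+v/4,z,m)
print('slot centre',P(206.5,195,.04),'ends',P(209,70,.04),P(206,320,.04))
co=[P(u,v,.04) for u,v in((121,38),(508,52),(122,353),(500,358))]
print('corners',co,np.mean(co,0))
d=co[0]-co[2];e=co[1]-co[0];f=co[3]-co[2]
print(np.degrees(np.arctan2(-d[1],-d[0])),[np.degrees(np.arctan2(-q[0],q[1])) for q in(e,f)],[np.linalg.norm(q) for q in (d,e,f)])
x=np.array([.9955,.0946,0])
print('filter centre by lower edge',P(141,421,.1178)+.028*x,'grip', atz('wrist',392/1.5,317/1.5,.2218,m)+.017*x, 'edge', P(141,421,.1178))
```

```text
slot centre [0.4556 0.0606 0.04  ] ends [0.4225 0.0581 0.04  ] [0.4885 0.0638 0.04  ]
corners [array([0.4162, 0.0345, 0.04  ]), array([0.4062, 0.1375, 0.04  ]), array([0.4994, 0.0426, 0.04  ]), array([0.4897, 0.1452, 0.04  ])] [0.4529 0.0899 0.04  ]
5.5615237065387975 [np.float64(5.543373907323835), np.float64(5.430072109216876)] [np.float64(0.0836242021244921), np.float64(0.10352506808280053), np.float64(0.10307971294627788)]
filter centre by lower edge [0.5314 0.0507 0.1178] grip [0.5229 0.0505 0.2218] edge [0.5035 0.0481 0.1178]
```

Emit:
{"method": "jog_arm", "body": {
  "rows": [
    [[0.01,0.002,0,0],[0.018,0.004,0,0],[0.02,0.005,0,0],[0.018,0.004,0,0],[0.0082,0.0017,0,0],[0,0,0,0],[0,0,0.015,0],[0,0,0.02,0],[0,0,0.02,0],[0,0,0.012,0],[0,0,0.005,0],[0,0,0,0],[0,0,0,0]]
  ]
}}

```text
time_s: 11.08
tcp_pos: [0.4549, 0.0596, 0.1899]
ee_rot: [[-0.995, -0.096, 0.001], [-0.096, 0.995, 0.001], [-0.001, 0.0, -1.0]]
wrist_force: [0.7, 0.2, -0.6]
gripper_width: 0.117
gripper_force: 30.0
```

Emit:
{"method": "jog_arm", "body": {
  "rows": [
    [[0,0,0.004,0],[0,0,0.004,0],[0,0,0.004,0],[0,0,0.004,0],[0,0,0,0]]
  ]
}}

```text
time_s: 11.7
tcp_pos: [0.4542, 0.0594, 0.1728]
ee_rot: [[-0.995, -0.096, -0.001], [-0.096, 0.995, -0.0], [0.001, -0.0, -1.0]]
wrist_force: [0.8, -1.2, -0.5]
gripper_width: 0.109
gripper_force: 30.0
```

Emit:
{"method": "jog_arm", "body": {
  "rows": [
    [[0,0,0.004,0],[0,0,0.004,0],[0,0,0.004,0],[0,0,0.004,0],[0,0,0.002,0],[0,0,0,0],[0,0,0,0]]
  ]
}}

```text
time_s: 12.58
tcp_pos: [0.4545, 0.0595, 0.1554]
ee_rot: [[-0.995, -0.096, 0.0], [-0.096, 0.995, 0.0], [-0.0, 0.0, -1.0]]
wrist_force: [-0.1, 0.5, -0.1]
gripper_width: 0.112
gripper_force: 30.0
```

Emit:
{"method": "jog_arm", "body": {
  "rows": [
    [[0,0,0.001,0],[0,0,0.001,0],[0,0,0.001,0],[0,0,0.0005,0],[0,0,0,0],[0,0,0,0]]
  ]
}}

```text
time_s: 13.32
tcp_pos: [0.4547, 0.0595, 0.1532]
ee_rot: [[-0.995, -0.096, 0.001], [-0.096, 0.995, -0.0], [-0.001, -0.0, -1.0]]
wrist_force: [-3.1, -0.7, 9.7]
gripper_width: 0.114
gripper_force: 30.0
```

It's seated: 9.7 N of upward force at the expected height. I release and lift.

Emit:
{"method": "jog_arm", "body": {
  "rows": [
    [[0,0,0,0],[0,0,0,0],[0,0,0,0],[0,0,-0.005,0],[0,0,-0.015,0],[0,0,-0.025,0],[0,0,-0.025,0],[0,0,-0.02,0],[0,0,-0.01,0],[0,0,0,0]]
  ],
  "claw": 0.42
}}

```text
time_s: 14.58
tcp_pos: [0.4545, 0.0596, 0.2521]
ee_rot: [[-0.995, -0.096, 0.001], [-0.096, 0.995, 0.001], [-0.001, 0.001, -1.0]]
wrist_force: [0.1, -0.3, 0.6]
gripper_width: 0.42
gripper_force: 0.0
```

Emit:
{"method": "jog_arm", "body": {
  "rows": [
    [[-0.01,-0.02,0,0],[-0.02,-0.035,0,0],[-0.02,-0.035,0,0],[-0.02,-0.035,0,0],[-0.015,-0.025,0,0],[-0.005,-0.009,0,0],[0,0,0,0.07],[0,0,0,0.07],[0,0,0,0.07],[0,0,0,0],[0,0,0,0]]
  ],
  "claw": 0.55
}}

```text
time_s: 15.95
tcp_pos: [0.5589, -0.0899, 0.2514]
ee_rot: [[-0.994, 0.113, -0.001], [0.113, 0.994, 0.0], [0.001, -0.0, -1.0]]
wrist_force: [-0.7, -0.1, 0.3]
gripper_width: 0.551
gripper_force: 0.0
```

Run:
```python
from h import *
np.set_printoptions(precision=4,suppress=True)
m=camera_model('wrist'); s=sense();print(s['tcp_pos'],s['ee_rot'])
np.save('m4.npy',m,allow_pickle=True)
p=proj('wrist',[.505,-.0866,.062],m);print(p)
u,v=np.clip((p-75).astype(int),0,[362,234]);print(u,v)
save('wrist','w4',(u,v,u+150,v+150),4)
```

```text
[ 0.5589 -0.0899  0.2514] [[-0.9936  0.1125 -0.0008]
 [ 0.1125  0.9936  0.    ]
 [ 0.0008 -0.0001 -1.    ]]
[256.5867 130.5469]
181 55
```

View pics/w4.png

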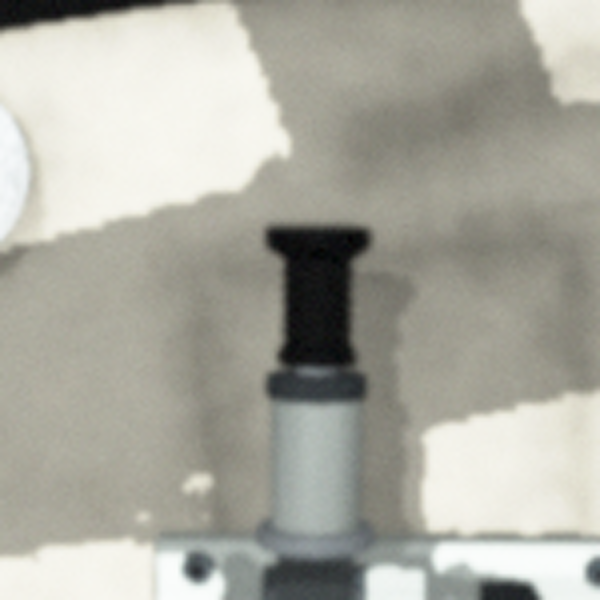

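The rod lies straight in the crop (4x, offset 181,55). The outer flange is at v=228–255, the waist at v=258–345 around u=319, and the barrel mouth at v≈372.

Run:
```python
from h import *
np.set_printoptions(precision=4,suppress=True)
m=np.load('m4.npy',allow_pickle=True).item()
P=lambda u,v,z=.062: atz('wrist',181+u/4,55+v/4,z,m)
f,a,b,i,mo=P(318,228),P(319,258),P(319,345),P(318,362),P(317,372)
print(f,a,b,i,mo); n=np.linalg.norm
print('flange-mouth',n(f-mo),'grip len',n(f-i),'waist',n(a-b),'flange w',n(P(266,240)-P(370,240)))
x=np.array([.9936,-.1125,0]);print('rod_grip from mouth',mo-.017*x,'waist mid',(a+b)/2)
```

```text
[ 0.4879 -0.081   0.062 ] [ 0.495  -0.0815  0.062 ] [ 0.5156 -0.0838  0.062 ] [ 0.5196 -0.0845  0.062 ] [ 0.522 -0.085  0.062]
flange-mouth 0.03428625830628902 grip len 0.031886693262996965 waist 0.020700509255661016 flange w 0.02442553692828153
rod_grip from mouth [ 0.5051 -0.0831  0.062 ] waist mid [ 0.5053 -0.0827  0.062 ]
```

Emit:
{"method": "jog_arm", "body": {
  "rows": [
    [[0.01,0.0008,0,0],[0.018,0,0,0],[0.017,0,0,0],[0.0089,0,0,0],[0,0,0.02,0],[0,0,0.035,0],[0,0,0.035,0],[0,0,0.03,0],[0,0,0.0135,0],[0,0,0.005,0],[0,0,0,0],[0,0,0,0]]
  ]
}}

```text
time_s: 17.5
tcp_pos: [0.5064, -0.0832, 0.1143]
ee_rot: [[-0.994, 0.114, 0.002], [0.114, 0.994, 0.0], [-0.002, 0.0, -1.0]]
wrist_force: [-0.1, 0.2, 0.2]
gripper_width: 0.547
gripper_force: 0.0
```

Emit:
{"method": "jog_arm", "body": {
  "rows": [
    [[0,0,0,0],[0,0,0,0],[0,0,0,0],[0,0,0,0],[0,0,0,0],[0,0,0,0]]
  ],
  "claw": 0
}}

```text
time_s: 18.25
tcp_pos: [0.5056, -0.0842, 0.1133]
ee_rot: [[-0.993, 0.114, -0.001], [0.114, 0.993, -0.001], [0.0, -0.001, -1.0]]
wrist_force: [0.7, -4.2, 0.2]
gripper_width: 0.173
gripper_force: 29.8
```

Emit:
{"method": "jog_arm", "body": {
  "rows": [
    [[0,-0.001,0,0],[0.002,0,0,0],[0.004,0,0,0],[0.005,0,0,0],[0.006,0,0,0],[0.006,0,0,0],[0.006,0,0,0],[0.004,0,0,0],[0.003,0,0,0],[0.002,0,0,0],[0,0,0,0],[0,0,0,0]]
  ]
}}

```text
time_s: 19.75
tcp_pos: [0.4711, -0.08, 0.1134]
ee_rot: [[-0.994, 0.113, 0.008], [0.113, 0.994, 0.0], [-0.007, 0.001, -1.0]]
wrist_force: [8.5, -5.8, -8.3]
gripper_width: 0.172
gripper_force: 30.0
```

Run:
```python
from h import *
np.set_printoptions(precision=4,suppress=True)
s=sense();print(s['tcp_pos'],s['wrist_force'],s['gripper_width'])
ca=np.hstack
a=proj('scene',[.5220,-.085,.062]);print(a); b=proj('top',[.522,-.085,.062]);print(b)
ims=[]
for n,p in(('scene',a),('top',b)):
    im=capture(n)[:,:,::-1]; cv2.imwrite(f'pics/raw5_{n}.png',im); u,v=(p-25).astype(int)
    ims.append(cv2.resize(im[v:v+50,u:u+50],(400,400),interpolation=cv2.INTER_CUBIC))
cv2.imwrite('pics/p5.png',ca(ims))
```

```text
[ 0.4711 -0.08    0.1134] [ 8.4555 -5.7982 -8.2826] 0.1724215503455485
[280.9005 195.6873]
[240.2425 225.5457]
```

View pics/p5.png

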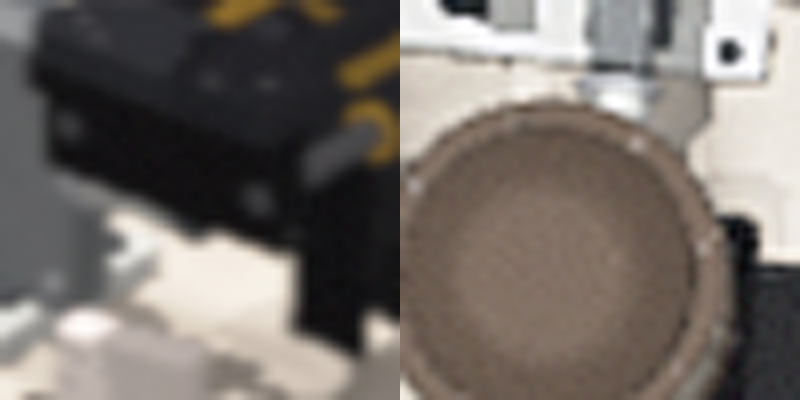

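The outside views of the mouth are blocked by the gripper. Measured travel is about 34.5 mm, and the 9.1 N axial force agrees with that. I pull on, easing the side and vertical load.

Emit:
{"method": "jog_arm", "body": {
  "rows": [
    [[0,-0.001,0.0005,0],[0.002,0,0,0],[0.002,0,0,0],[0.001,0,0,0],[0,0,0,0],[0,0,0,0],[0,0,0,0]]
  ]
}}

```text
time_s: 20.72
tcp_pos: [0.4674, -0.0796, 0.1134]
ee_rot: [[-0.994, 0.112, 0.011], [0.112, 0.994, 0.001], [-0.011, 0.002, -1.0]]
wrist_force: [10.0, -3.5, -8.3]
gripper_width: 0.177
gripper_force: 30.0
```

```bash
cat > r.py <<'E'
from h import *
np.set_printoptions(precision=4,suppress=True)
s=sense();R=s['ee_rot'];g=s['tcp_pos']+.051*R[:,2]
x=np.array([.9936,-.1130,0]);g0=np.array([.5056,-.0842,.1133])+.051*np.array([-.001,-.001,-1])
print('tcp',s['tcp_pos'],'zax',R[:,2],'F',s['wrist_force'],'M',s['moment'],'ext',-(g-g0)@x,'Fax',s['wrist_force']@x)
E
python3 - <<'E'
from r import *
m=camera_model('wrist');print('mouth px',proj('wrist',[.522,-.085,.062],m))
for n in('wrist','scene','top'):
    im=capture(n)[:,:,::-1];cv2.imwrite(f'pics/raw6_{n}.png',im);h=cv2.cvtColor(im,cv2.COLOR_BGR2HSV)
    k=((h[...,0]<6)|(h[...,0]>173))&(h[...,1]>130)&(h[...,2]>60)
    c=cv2.connectedComponentsWithStats(k.astype('uint8'))
    print(n,[(list(c[2][i]),c[3][i]) for i in range(1,c[0]) if c[2][i][4]>2])
E
```

```text
tcp [ 0.4674 -0.0796  0.1134] zax [ 0.0111  0.001  -0.9999] F [ 9.9807 -3.5217 -8.2527] M [-0.7875 -2.6247 -0.0398] ext 0.03790683999752066 Fax 10.314810622661152
mouth px [260.183  324.2736]
wrist []
scene [([np.int32(134), np.int32(131), np.int32(9), np.int32(22), np.int32(153)], array([138.4444, 140.4706])), ([np.int32(395), np.int32(130), np.int32(9), np.int32(5), np.int32(26)], array([398.5769, 132.1923])), ([np.int32(146), np.int32(139), np.int32(9), np.int32(17), np.int32(113)], array([150.292 , 146.3894]))]
top [([np.int32(258), np.int32(37), np.int32(8), np.int32(5), np.int32(28)], array([261.4643,  38.8571])), ([np.int32(258), np.int32(53), np.int32(9), np.int32(12), np.int32(81)], array([261.6173,  58.1358])), ([np.int32(213), np.int32(93), np.int32(3), np.int32(3), np.int32(9)], array([214.,  94.])), ([np.int32(490), np.int32(232), np.int32(8), np.int32(13), np.int32(50)], array([493.66, 238.2 ]))]
```

Emit:
{"method": "jog_arm", "body": {
  "rows": [
    [[0.001,0,0.0005,0],[0.001,0,0,0],[0.001,0,0,0],[0,0,0,0],[0,0,0,0],[0,0,0,0],[0,0,0,0]]
  ]
}}

```text
time_s: 21.75
tcp_pos: [0.465, -0.0793, 0.1134]
ee_rot: [[-0.994, 0.112, 0.013], [0.112, 0.994, 0.001], [-0.012, 0.002, -1.0]]
wrist_force: [9.7, -4.0, -6.4]
gripper_width: 0.176
gripper_force: 30.0
```

Run:
```python
from r import *
m=camera_model('wrist')
d=np.array([-.9936,.113,0]);mo=np.array([.522,-.085,.062])
q=proj('wrist',mo+d*(.0343+.040),m);print('flange end expected px',q)
W=capture('wrist')[:,:,::-1];S=capture('scene')[:,:,::-1]
cv2.imwrite('pics/raw7_w.png',W);cv2.imwrite('pics/raw7_s.png',S)
u,v=(q-[35,50]).astype(int);c=[280-35,178-20]; print(u,v,c)
a=cv2.resize(W[v:v+70,u:u+70],(400,400),interpolation=cv2.INTER_CUBIC)
b=cv2.resize(S[c[1]:c[1]+70,c[0]:c[0]+70],(400,400),interpolation=cv2.INTER_CUBIC)
cv2.imwrite('pics/p7.png',np.hstack([a,b]))
```

```text
tcp [ 0.465  -0.0793  0.1134] zax [ 0.0125  0.0009 -0.9999] F [ 9.6601 -4.0086 -6.4059] M [-1.0415 -2.7485 -0.036 ] ext 0.04021615497017641 Fax 10.051279006447352
flange end expected px [260.2274 215.8594]
225 165 [245, 158]
```

View pics/p7.png

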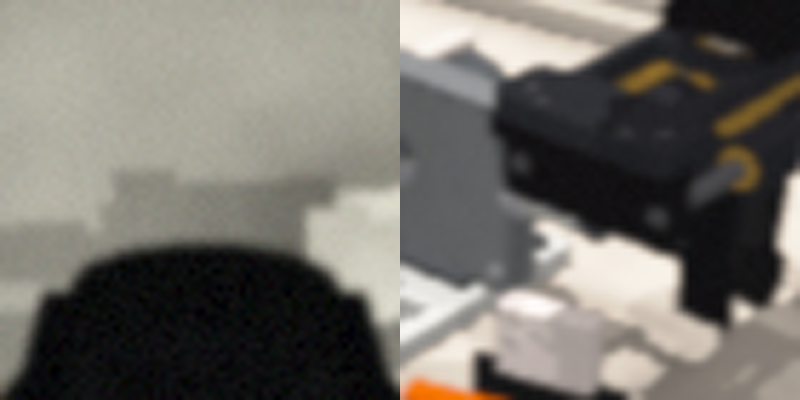

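The left half shows the black outer flange face, lowest-edge apex at wrist pixel (261,208). The right half shows the white-gripped filter standing upright in the stand. I'll compare the flange edge with what each extension predicts.

Run:
```python
from r import *
m=camera_model('wrist');s=sense()
d=np.array([-.9936,.113,0]);n=np.array([.113,.9936,0]);mo=np.array([.522,-.085,.062])
for e in(.037,.039,.040,.041,.043):
    pts=np.array([proj('wrist',mo+d*(.0343+e)+.0125*(np.cos(t)*n+np.sin(t)*np.array([0,0,1])),m) for t in np.linspace(0,6.28,60)])
    print(e,'min v',pts[:,1].min(),'u range',pts[:,0].min(),pts[:,0].max())
W=cv2.imread('pics/raw7_w.png').mean(2); print(W[200:216,260].round())
```

```text
tcp [ 0.465  -0.0793  0.1134] zax [ 0.0125  0.0009 -0.9999] F [10.1547 -3.5264 -5.5187] M [-0.9981 -2.7438 -0.0787] ext 0.04021384136976819 Fax 10.48819685290691
0.037 min v 213.2061456204473 u range 235.95565275605196 284.4780022714437
0.039 min v 209.8021244395698 u range 235.8574668990646 284.5869349177217
0.04 min v 208.08997778291828 u range 235.80898668502635 284.640831362373
0.041 min v 206.37117198615206 u range 235.7609290571684 284.6943334131248
0.043 min v 202.9138918369546 u range 235.66612401609183 284.80011071272986
[131. 124. 130. 125. 125. 127. 108.  75.  40.  14.   9.   6.  13.   6.
   8.  10.]
```

The flange edge at v≈207 gives about 40.4 mm, against 40.2 mm from the arm's travel. I'll check that it holds steady, then hand in.

Emit:
{"method": "jog_arm", "body": {
  "rows": [
    [[0,0,0,0],[0,0,0,0],[0,0,0,0],[0,0,0,0]]
  ]
}}

```text
time_s: 22.35
tcp_pos: [0.465, -0.0793, 0.1134]
ee_rot: [[-0.994, 0.112, 0.013], [0.112, 0.994, 0.001], [-0.012, 0.002, -1.0]]
wrist_force: [9.9, -4.4, -5.9]
gripper_width: 0.173
gripper_force: 30.0
```

```bash
python3 -c "
from r import *
print(finish_job())"
```

```text
tcp [ 0.465  -0.0793  0.1134] zax [ 0.0125  0.0009 -0.9999] F [ 9.9228 -4.3921 -5.947 ] M [-1.0275 -2.7659 -0.1096] ext 0.040221751645952625 Fax 10.355620252859111
the job is handed in; nothing more can be done
None
```

The job is handed in: the grey filter stands fully down in the stand's free slot, and the arm is holding the shutter rod out at about 40 mm. The red ring itself was hidden by the gripper, so that figure comes from arm travel (40.2 mm) and the grip's position in the wrist view (about 40.4 mm).

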